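# Put the gauge bar away and hasp the case

## Robot

A 6-joint arm with a two-finger parallel gripper is mounted at the origin on the work surface. World frame = base frame: x ahead of the robot, y to its left, z up, the work surface at z = 0. Lengths are in m, angles in rad, forces in N, time in s.
With the tool pointing down it reaches from about 0.35 to 0.775 m from the base axis. Payload 7.3 kg.
Tool frame: the origin (TCP) lies at the very end of the fingers, on their centre line; the grasp point (between the pads) lies 19 mm behind it (pinch_z is the distance from the TCP to the grasp point, in m); z points along the fingers, y is the line along which they close (so a half turn about z gives the same grasp; the last joint's range is limited). The gripper opens to 92 mm and grips with 3 to 60 N. Pads are 19 mm wide; open, the fingers measure 130 mm over their backs; the gripper's body (75 mm by 190 mm) begins 47 mm behind the grasp point.
Start: joints at [1.193, 0.342, 1.524, -0, 1.275, -0.146], TCP at [0.121, 0.511, 0.227] pointing down, gripper open.
Joint ranges: [-2.53, 2.53], [-0.77, 2.02], [0.04, 2.7], [-1, 4.14], [0.28, 2.66], [-3.11, 3.11]. Speed limits (rad/s): [2.57, 2.57, 3.14, 3.14, 3.14, 3.14].

## Interface

Orientations are given as [roll, pitch, yaw] about the fixed x, y, z axes, in that order (R = Rz(yaw) Ry(pitch) Rx(roll)).
In Python, from cell import * gives the robot as it stands.
- The arm moves only by the tool arm_command, never from a script. Its arguments are lists of equal length, an entry for each row: "fingers": the gripper command: -1 is fully open, 1 is shut, values between are in proportion; "travel": the shift along the tool's x, y, z in m, a list of three; "dr": the turn, a rotation vector about the tool's x, y, z in degrees, a list of three. In form: {"fingers": [fingers, ...], "travel": [[x, y, z], ...], "dr": [[wx, wy, wz], ...]}. A call has 1 to 8 rows; each row is the pose to reach, as a shift and turn from the pose commanded when the call began, along the tool's axes at that moment; what a row does not reach only later rows make up. A row lasts 1/12 s, in which the tool goes at most 41.7 mm and 7.16 degrees, less where a joint would pass 70% of its speed; a pose out of reach is approached as far as the arm can. A call with a gripper value outside its range is refused whole. The fingers move at their own pace and stop on an object; "squeeze" is the grip in N (left out, the last holds). Time passes only in rows, so rows that repeat a pose let the fingers close. It gives the time, the measured TCP pose, the force, the opening and the grip force at its end, in the units of the state.
- observe(): the state, without advancing time (a new reading comes with each control period).
- read_camera(name): name is "scene" or "side" or "wrist"; returns a dict with "color" (480x640x3 uint8, blue, green, red), "z_map" (480x640 float32, m along the optical axis (not along the pixel's ray), 0 where there is no reading), "fx", "fy", "cx", "cy" (pixels), "R" (3x3) and "t" (3): a world point X has camera coordinates R X + t. Camera axes: x right, y down, z forward; pixel columns grow to the right and rows downward; lengths in m; the calibration is good to about 2 mm. The wrist camera is an equidistant fisheye: a pixel r from the principal point sees the ray r / f radians off the axis. A picture is of the moment at which its call begins.
- hand_in(): hands the job in; it is judged then, once.
The state is a dict: "time": time; "qpos": joint angles; "qvel": joint speeds; "joint_efforts": joint torques, N m; "tool_pos": TCP position; "tool_rot": TCP orientation; "contact_force": force on the tool from outside, world axes, zero at the start; "torque": the same for the moment, N m; "opening": finger opening in m; "grip_force": force on a finger pad.
Only numpy, scipy, OpenCV 4.12 (cv2) and the standard library are available. Lean on these libraries where they do the work, as an engineer would, in place of code of your own. Each camera call takes 0.05 s, during which the arm holds its last target. There are 200 camera calls.

## Task

Draw the white gauge bar out of the metal soaking block by its free end, lay it flat on the green mat and let go, then take it again by its black middle and lay it down in the black bed of the open blue case. With the hasp still swung open, shut the lid fully, then swing the orange hasp over the brass catch until it lies flat on the lid. Leave the dish, bottle, caliper, V-block, ring gauge and brush where they are.

Things in the scene. Friction and masses are not known exactly. Their poses are not given: they have to be found in the camera images.
- bar_center (a point): Centre of the loose gauge bar: white, 160 mm long (its x axis), 28 x 28 mm section (z up), about 0.4 kg, with a black band 40 mm long round its middle and a thin red ring near each end. It starts lying level in the soaking block's tunnel, its -x end sticking about 55 mm out of the mouth.
- mouth (a point): Centre of the tunnel's mouth on the soaking block, a fixed ribbed aluminium block 115 mm long (x), 90 mm wide, 62 mm tall. The x axis points into the tunnel (draw the bar out along -x); the tunnel is 38 mm wide, 34 mm high, open at both ends, its floor 8 mm above the table; this point lies 22 mm above the table.
- mat_top (a point): Centre of the top face of the fixed green mat, 140 mm (x) by 210 mm (y), 3 mm thick.
- case: The fixed blue case, 110 mm (x) by 220 mm (y), rim 60 mm above the table; origin under its centre, x from its front to its lid hinge, z up. Bed: black corner blocks rise 18 mm over two end ledges. The middle, 42 mm to each side along y, is open across the case (100 mm in x) and down to the floor 5 mm above the table: room for fingers only there.
- bed (a point): Where the bar's centre comes to rest in the case: over the case's middle, 36 mm above the table, axes as the case's, bar along y. The bar's ends lie on the ledges (14 mm below this point) between the corner blocks, 5 mm clear at each side and 6 mm at each end.
- lid_hinge (a point): Middle of the lid's hinge line (along the bed's y), on the case's far upper edge: 55 mm along the bed's +x and 24 mm above it.
- lid_edge (a point): Middle of the lid's free edge on its outer face, 110 mm from the hinge line. The lid is a blue plate 220 mm wide, 8 mm thick, its underside level with the hinge line when shut. A brass catch, 12 (x) x 10 x 16 mm, stands on its outer face, 78 mm from the hinge line, in the middle of its width; push the lid beside the catch, for instance 55 mm to the side.
- lid (a joint): Lid angle, rad: 0 shut and level on the rim, about 1.95 to 2.2 at the start (leaning back away from the robot). Stiff hinge, stays where it is left; about 3 N at the edge moves it if pushed square to the plate, up and over.
- hasp_hinge (a point): Middle of the hasp's hinge line (along the bed's y), 58 mm along the bed's -x and 33 mm above it, on the case's front.
- hasp_tip (a point): Middle of the hasp's free end, 75 mm from its hinge line. The hasp is an orange strap 32 mm wide, 4 mm thick, with a solid end plate 40 mm wide, 5 mm thick, from 48 to 75 mm out, and a window (22 to 48 mm out, 20 mm wide) that goes over the brass catch.
- hasp (a joint): Hasp angle, rad: 0 flat on the shut lid over the catch, 1.57 upright, about 1.8 to 2.2 at the start (leaning out towards the robot). Stiff hinge, stays where it is left; about 1 N at its end moves it if pushed across the strap, up and over. The hasp does not touch the lid or catch in the simulation, its stop at 0 is its own.
- dish: shallow clear glass dish, 90 mm across, 16 mm tall, standing beyond the case and mat. Bystander (origin under its centre).
- cleaner: white bottle with a blue cap, 56 mm across, 130 mm tall, standing. Bystander (origin under its centre).
- caliper: steel caliper with a black slide, 190 mm long, lying flat nearer the robot. Bystander (origin under its centre).
- vblock: dark steel V-block, 60 x 50 x 42 mm. Bystander (origin under its centre).
- ringgauge: steel ring gauge, 70 mm across, 22 mm tall, lying flat. Bystander (origin under its centre).
- brush: hand brush lying to the right of the case. Bystander (origin under its centre).
Things that resemble listed ones, but are neither listed nor needed, are in the scene too. There is more than one size of the case; the one meant has the size given above.

How it is judged:
By the outcome, as a careful person would: the job done as asked, in the order asked, and still so for the second after the job is handed in, with the robot touching nothing.
It also fails if it takes over 72 s, if anything falls off the work surface, if the arm or the gripper's body presses on something with over 40 N, if the wrist force passes 120 N, or if a joint passes its speed limit or range.

## Working session

There is one attempt and no reset: what is moved stays moved. The work goes in short steps, Python scripts to look and compute and a tool call to move; the robot and the scene stay as the last step left them, time stands still between calls to the robot, and variables do not carry over. Pictures are saved under pics/ and viewed, at most 10 in all, crops included, and the job is handed in when it is done.

Besides the shell and the picture viewer there is one more tool, called after "Call:" as name(argument=value, ...) on one line, values as JSON. arm_command: Moves the arm, as the interface text tells. Its arguments: {"type":"object","properties":{"fingers":{"type":"array","items":{"type":"number"}},"travel":{"type":"array","items":{"type":"array","items":{"type":"number"}}},"dr":{"type":"array","items":{"type":"array","items":{"type":"number"}}},"squeeze":{"type":"number"}},"required":["fingers","travel","dr"]}

```bash
ls; mkdir -p pics; cat > h.py <<'E'
from cell import *
import numpy as np, cv2
from scipy.spatial.transform import Rotation as Ro
def cloud(c):
    v,u=np.mgrid[0:480,0:640]; z=c["z_map"]
    P=np.stack([(u-c["cx"])/c["fx"]*z,(v-c["cy"])/c["fy"]*z,z],-1)
    return (P-c["t"])@np.asarray(c["R"])
E
python3 - <<'E'
from h import *
for n in ("scene","side"):
    c=read_camera(n); cv2.imwrite(f"pics/{n}0.png",c["color"]); np.savez(f"{n}0.npz",**c)
s=observe(); print(s)
E
```

```text
pics
{'time': 0.1, 'qpos': array([ 1.19299731e+00,  3.42639865e-01,  1.52489925e+00,  2.54949292e-06,
        1.27541034e+00, -1.45996809e-01]), 'qvel': array([ 0.000455  , -0.00112741, -0.00358874, -0.00054956, -0.00071301,
        0.00140591]), 'joint_efforts': array([ 2.71480283e-03, -4.32004881e+01, -2.44694602e+01,  7.20136170e-02,
        5.25410031e-02, -3.36990263e-05]), 'tool_pos': array([0.12045238, 0.51062935, 0.22612907]), 'tool_rot': array([-3.14025064e+00, -1.99797620e-04,  2.90978957e+00]), 'contact_force': array([-0.7238696 , -0.60809302,  0.01366705]), 'torque': array([-0.02546717, -0.00535989,  0.0038108 ]), 'grip_force': 0.0, 'opening': 0.09198959358594082}
```

View pics/scene0.png

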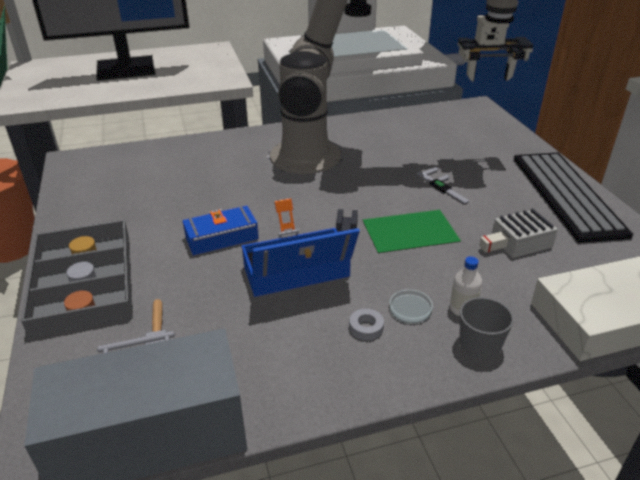

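View pics/side0.png

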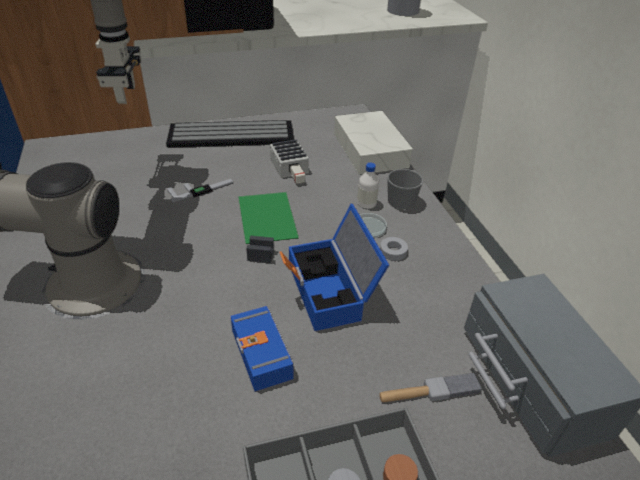

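The side view shows the open blue case at (335,275) and a shut, smaller blue case with its own hasp at (262,348), a decoy. The open one is the one meant. The ribbed block is at (289,158) with the bar end at (298,172), the mat is at (267,217), and the hasp is at (290,265).

```bash
python3 - <<'E'
from h import *
C={n:dict(np.load(f"{n}0.npz")) for n in("scene","side")}
D={n:(cloud(c),cv2.cvtColor(c["color"],cv2.COLOR_BGR2HSV),c["z_map"]>0) for n,c in C.items()}
def rect(p,l):
    p=p[:, :2].astype(np.float32)
    if len(p)<5: print(l,len(p));return
    r=cv2.minAreaRect(p); print(l,len(p),"c",np.round(r[0],4),"size",np.round(r[1],4),"ang",round(r[2],1))
for n,(P,H,v) in D.items():
    print(n); h,s,b=H[...,0],H[...,1],H[...,2]
    g=v&(h>50)&(h<75)&(s>120)&(abs(P[...,2])<.015); g=cv2.morphologyEx(g.astype(np.uint8),cv2.MORPH_OPEN,np.ones((3,3)))>0
    rect(P[g],"mat"); print(np.median(P[g][:,2]))
    win=np.zeros_like(v); 
    if n=="side": win[135:185,265:312]=1
    else: win[205:258,478:560]=1
    m=v&win&(P[...,2]>.056)&(P[...,2]<.068); rect(P[m],"blocktop")
    m=v&win&(P[...,2]>.012); print("heights",np.percentile(P[m],[0,5,50,95,100],axis=0).round(3).tolist())
    m=v&win&(P[...,2]>.02)&(P[...,2]<.045)&(b>130); rect(P[m],"bar?"); 
    win[:]=0
    if n=="side": win[200:332,282:390]=1
    else: win[190:295,238:360]=1
    bl=v&win&(h>105)&(h<125)&(s>130)
    m=bl&(P[...,2]>.053)&(P[...,2]<.066); rect(P[m],"rim")
    m=bl&(P[...,2]>.075); q=P[m]; 
    if len(q)>20:
        rect(q,"lid"); c0=q.mean(0); w=np.linalg.svd(q-c0,full_matrices=False)[2]; print("lidplane",c0.round(4),w[2].round(3),"zmax",q[:,2].max())
    m=v&win&(h<18)&(s>180)&(b>120); q=P[m]; print("orange",len(q)); 
    if len(q): print(np.percentile(q,[0,5,50,95,100],axis=0).round(3).tolist())
c=C["side"]; 
cv2.imwrite("pics/crop1.png",np.hstack([cv2.resize(c["color"][195:335,270:400],(520,560),interpolation=2)[:, :],cv2.resize(c["color"][130:190,255:320],(270,560//2),interpolation=2).repeat(2,0)[:560]]))
E
```

```text
scene
mat 2669 c [0.4481 0.1504] size [0.2098 0.1447] ang 86.6
0.002931667473190637
blocktop 569 c [0.5703 0.3838] size [0.0912 0.1108] ang 5.3
heights [[0.466, 0.273, 0.012], [0.531, 0.287, 0.016], [0.586, 0.366, 0.05], [0.614, 0.439, 0.062], [0.623, 0.553, 0.067]]
bar? 180 c [0.5737 0.3055] size [0.0348 0.0671] ang 16.5
rim 589 c [ 0.4486 -0.1613] size [0.2191 0.2805] ang 89.4
lid 2263 c [ 0.6055 -0.1596] size [0.0399 0.2182] ang 0.9
lidplane [ 0.6072 -0.1633  0.1244] [ 0.935  0.023 -0.355] zmax 0.1646628368928818
orange 203
[[0.42, -0.18, 0.075], [0.423, -0.178, 0.079], [0.431, -0.163, 0.118], [0.455, -0.148, 0.13], [0.46, -0.146, 0.133]]
side
mat 2124 c [0.4474 0.1457] size [0.2123 0.1363] ang 85.8
0.0030939440902449508
blocktop 361 c [0.5662 0.3837] size [0.0866 0.1159] ang 4.1
heights [[0.519, 0.271, 0.012], [0.524, 0.281, 0.015], [0.565, 0.362, 0.046], [0.609, 0.538, 0.062], [0.619, 0.561, 0.067]]
bar? 107 c [0.5755 0.3021] size [0.0305 0.06  ] ang 3.2
rim 544 c [ 0.5225 -0.1617] size [0.1177 0.2248] ang 1.7
lid 619 c [ 0.6009 -0.1606] size [0.0429 0.2208] ang 0.5
lidplane [ 0.6076 -0.1933  0.1384] [ 0.926  0.025 -0.377] zmax 0.16533019705675753
orange 14
[[0.424, -0.181, 0.09], [0.425, -0.18, 0.092], [0.431, -0.172, 0.122], [0.449, -0.162, 0.133], [0.45, -0.162, 0.135]]
```

View pics/crop1.png

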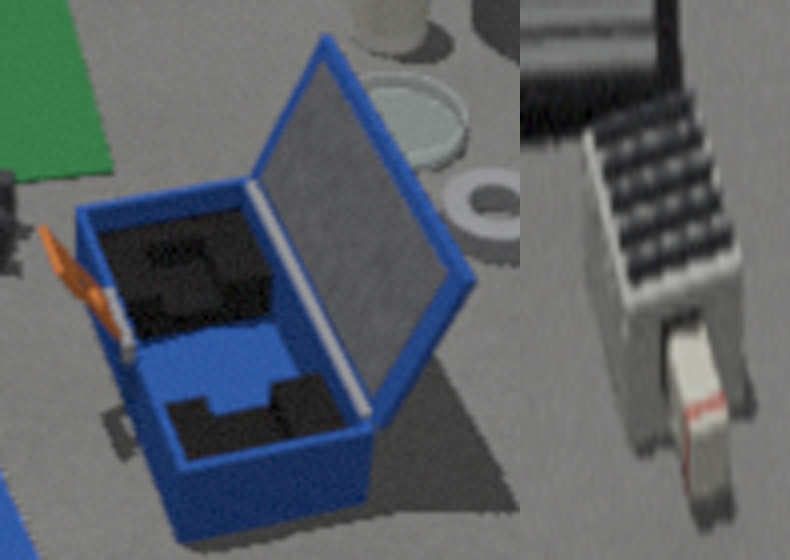

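```bash
python3 - <<'E'
from h import *
s=observe(); T=Ro.from_euler("xyz",s["tool_rot"])
for n in("scene","side"):
    c=dict(np.load(f"{n}0.npz")); P=cloud(c); v=c["z_map"]>0
    q=T.inv().apply(P[v]-s["tool_pos"]); q=q[(abs(q[:,0])<.2)&(abs(q[:,1])<.2)&(q[:,2]>-.25)&(q[:,2]<.03)]
    for a in np.arange(-.25,.02,.02):
        w=q[(q[:,2]>=a)&(q[:,2]<a+.02)]
        if len(w): print(n,round(a,2),len(w),w.min(0).round(3)[:2],w.max(0).round(3)[:2])
# lid & hasp geometry, from scene cloud in case frame guesses
c=dict(np.load("side0.npz"));P=cloud(c);H=cv2.cvtColor(c["color"],40)
bl=(P[...,2]>.055)&(P[...,2]<.065)&(H[...,0]>105)&(H[...,0]<125)&(H[...,1]>130)
m=np.zeros_like(bl);m[200:332,282:390]=1;q=P[bl&m]
for y in np.arange(-.28,-.04,.02):
    w=q[(q[:,1]>=y)&(q[:,1]<y+.02)]
    if len(w):print(round(y,2),len(w),np.sort(w[:,0]).round(3)[[0,len(w)//4,len(w)//2,-1]])
print(q[:,1].min(),q[:,1].max())
E
```

```text
scene -0.23 173 [-0.047 -0.042] [0.004 0.037]
scene -0.21 226 [-0.046 -0.041] [0.015 0.038]
scene -0.19 226 [-0.043 -0.041] [0.025 0.033]
scene -0.17 250 [-0.042 -0.053] [0.039 0.03 ]
scene -0.15 223 [-0.03  -0.053] [0.026 0.017]
scene -0.13 261 [-0.035 -0.097] [0.026 0.089]
scene -0.11 709 [-0.046 -0.099] [0.04  0.094]
scene -0.09 456 [-0.044 -0.093] [0.038 0.087]
scene -0.07 97 [-0.042 -0.089] [0.036 0.086]
scene -0.05 129 [-0.02  -0.068] [0.021 0.063]
scene -0.03 106 [-0.019 -0.065] [0.015 0.061]
scene -0.01 32 [-0.016 -0.056] [0.011 0.055]
side -0.25 254 [-0.039 -0.046] [0.035 0.006]
side -0.23 263 [-0.041 -0.044] [0.033 0.015]
side -0.21 225 [-0.042 -0.044] [0.035 0.007]
side -0.19 234 [-0.04  -0.041] [0.036 0.025]
side -0.17 295 [-0.04  -0.057] [0.035 0.01 ]
side -0.15 170 [-0.027 -0.057] [0.022 0.012]
side -0.13 225 [-0.036 -0.1  ] [0.027 0.083]
side -0.11 510 [-0.039 -0.101] [0.037 0.094]
side -0.09 348 [-0.04  -0.096] [0.035 0.087]
side -0.07 86 [-0.038 -0.093] [0.036 0.055]
side -0.05 89 [-0.014 -0.069] [0.009 0.064]
side -0.03 95 [-0.014 -0.069] [0.01  0.064]
side -0.01 45 [-0.013 -0.063] [0.01  0.056]
-0.28 194 [0.467 0.491 0.521 0.585]
-0.26 27 [0.466 0.467 0.469 0.58 ]
-0.24 29 [0.465 0.467 0.469 0.58 ]
-0.22 21 [0.465 0.466 0.468 0.57 ]
-0.2 21 [0.465 0.466 0.468 0.57 ]
-0.18 5 [0.467 0.468 0.469 0.57 ]
-0.16 5 [0.469 0.469 0.569 0.57 ]
-0.14 9 [0.464 0.465 0.467 0.568]
-0.12 17 [0.463 0.464 0.466 0.568]
-0.1 17 [0.463 0.464 0.465 0.568]
-0.08 18 [0.463 0.464 0.466 0.566]
-0.06 96 [0.462 0.492 0.521 0.574]
-0.2750972725785335 -0.04908332217037362
```

```bash
cat >> h.py <<'E'
def to(p,yaw,tilt=(0,0)):
    """shift & turn (tool axes) from the present pose to TCP p, pointing down with tool yaw (deg), tilt = extra rotation about tool x,y (deg)"""
    s=observe(); T=Ro.from_euler("xyz",s["tool_rot"])
    G=Ro.from_euler("xyz",[np.pi,0,np.radians(yaw)])*Ro.from_euler("xyz",[tilt[0],tilt[1],0],degrees=True)
    print("travel",T.inv().apply(np.array(p)-s["tool_pos"]).round(4),"dr",np.degrees((T.inv()*G).as_rotvec()).round(2),"t",round(s["time"],2))
E
python3 - <<'E'
from h import *
c=dict(np.load("side0.npz"));P=cloud(c);v=c["z_map"]>0
for l,(r0,r1,c0,c1) in dict(vb=(232,268,242,280),cal=(172,206,160,240)).items():
    q=P[r0:r1,c0:c1][v[r0:r1,c0:c1]]; q=q[(q[:,2]>.012)]; print(l,q.min(0).round(3),q.max(0).round(3))
H=cv2.cvtColor(c["color"],40)
q=P[160:186,285:310].reshape(-1,3);h=H[160:186,285:310].reshape(-1,3)
k=(q[:,2]>.032)&(q[:,2]<.04)&(h[:,2]>130)&(q[:,1]<.323)
print(q[k].min(0),q[k].max(0),cv2.fitLine(q[k][:,:2].astype(np.float32),2,0,.01,.01).ravel())
print(P[176:185:2,298].round(3))
to([.5755,.291,.08],94.7); to([.5755,.291,.007],94.7)
E
```

```text
vb [ 0.365 -0.039  0.012] [0.437 0.031 0.047]
cal [0.207 0.273 0.012] [0.329 0.337 0.019]
[0.55965163 0.27370388 0.03206644] [0.58923793 0.32222289 0.03996721] [ 0.11010482 -0.99391997  0.5741082   0.29771996]
[[ 0.57   0.278  0.032]
 [ 0.57   0.279  0.024]
 [ 0.569  0.276  0.019]
 [ 0.568  0.271  0.015]
 [ 0.572  0.285 -0.002]]
travel [-0.4934 -0.109   0.1462] dr [-7.000e-02  4.000e-02  7.202e+01] t 0.1
travel [-0.4934 -0.1089  0.2192] dr [-7.000e-02  4.000e-02  7.202e+01] t 0.1
```

Call:
arm_command(fingers=[-1, -1, -1, -1, -1, -1, -1, -1], travel=[[-0.04, -0.009, 0.005], [-0.08, -0.018, 0.01], [-0.12, -0.027, 0.015], [-0.16, -0.036, 0.02], [-0.2, -0.045, 0.025], [-0.24, -0.054, 0.03], [-0.28, -0.063, 0.035], [-0.32, -0.072, 0.04]], dr=[[0, 0, 6], [0, 0, 12], [0, 0, 18], [0, 0, 24], [0, 0, 30], [0, 0, 36], [0, 0, 42], [0, 0, 48]], squeeze=40)

```text
time: 0.77
tool_pos: [0.4169, 0.366, 0.1862]
tool_rot: [-3.141, -0.0, 2.067]
contact_force: [0.1, 1.7, -0.4]
opening: 0.0916
grip_force: 0.0
```

```bash
python3 -c "
from h import *
to([.5755,.291,.09],94.7)"
```

```text
travel [-0.1415  0.1038  0.0962] dr [-0.03  0.   23.72] t 0.77
```

Call:
arm_command(fingers=[-1, -1, -1, -1, -1, -1], travel=[[-0.03, 0.022, 0.018], [-0.06, 0.044, 0.036], [-0.09, 0.066, 0.054], [-0.12, 0.088, 0.072], [-0.142, 0.104, 0.086], [-0.142, 0.104, 0.096]], dr=[[0, 0, 6], [0, 0, 12], [0, 0, 18], [0, 0, 23.7], [0, 0, 23.7], [0, 0, 23.7]])

```text
time: 1.27
tool_pos: [0.5788, 0.2892, 0.0881]
tool_rot: [3.142, 0.001, 1.654]
contact_force: [-1.2, 0.2, -0.4]
opening: 0.0915
grip_force: 0.0
```

```bash
python3 -c "
from h import *
c=read_camera('wrist'); cv2.imwrite('pics/w1.png',c['color']); print(c['fx'],c['cx'],c['cy'])
to([.5755,.291,.007],94.7)"
```

```text
371.64829954431775 327.6750316802176 246.40818718128807
travel [0.0008 0.0006 0.0793] dr [-0.29  0.09  0.13] t 1.32
```

View pics/w1.png

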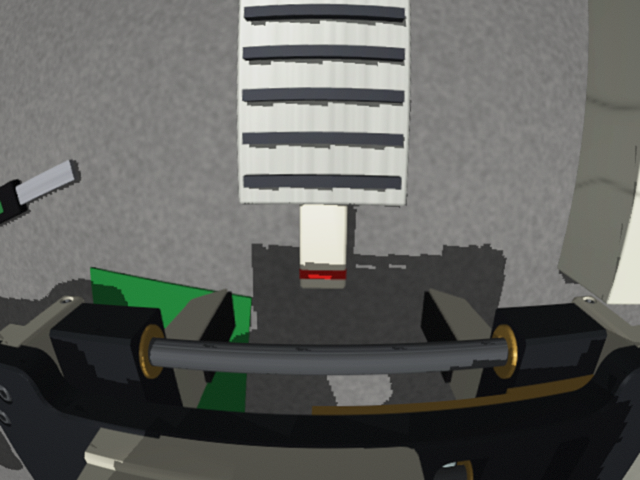

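The wrist view shows the bar's free end at (323,285), its axis aligned with the tool and midway between the fingers. I'll locate the end by depth.

```bash
cat >> h.py <<'E'
def fcloud(c):
    v,u=np.mgrid[0:480,0:640]; x=(u-c["cx"])/c["fx"]; y=(v-c["cy"])/c["fy"]; r=np.hypot(x,y)+1e-9
    k=np.tan(r)/r; z=c["z_map"]
    P=np.stack([x*k*z,y*k*z,z],-1); return (P-c["t"])@np.asarray(c["R"])
E
python3 -c "
from h import *
c=read_camera('wrist');P=fcloud(c)
for p in [(323,215),(304,240),(344,240),(323,270),(323,283),(323,287),(323,292),(245,190),(403,190),(323,195),(440,220)]: print(p,P[p[1],p[0]].round(4))
to([.5755,.291,.007],94.7)"
```

```text
(323, 215) [0.569  0.3252 0.0354]
(304, 240) [ 0.5575  0.2982 -0.0011]
(344, 240) [0.5825 0.3112 0.0352]
(323, 270) [0.5717 0.2915 0.0353]
(323, 283) [0.5724 0.2831 0.0355]
(323, 287) [0.5726 0.2803 0.0352]
(323, 292) [ 5.736e-01  2.607e-01 -3.000e-04]
(245, 190) [0.5271 0.3395 0.0533]
(403, 190) [0.6078 0.3475 0.0614]
(323, 195) [0.5682 0.3397 0.0524]
(440, 220) [ 0.6502  0.321  -0.0008]
travel [-0.0006  0.002   0.0807] dr [-0.32  0.07  0.22] t 1.37
```

Call:
arm_command(fingers=[-1, -1, -1, -1, 0.9, 0.9, 0.9, 0.9], travel=[[0.003, -0.0015, 0.03], [0.003, -0.0015, 0.06], [0.003, -0.0015, 0.08], [0.003, -0.0015, 0.08], [0.003, -0.0015, 0.08], [0.003, -0.0015, 0.08], [0.003, -0.0015, 0.08], [0.003, -0.0015, 0.08]], dr=[[0, 0, 0], [0, 0, 0], [0, 0, 0], [0, 0, 0], [0, 0, 0], [0, 0, 0], [0, 0, 0], [0, 0, 0]], squeeze=40)

```text
time: 2.03
tool_pos: [0.5741, 0.2963, 0.0128]
tool_rot: [3.138, -0.001, 1.659]
contact_force: [-0.1, -0.0, -0.3]
opening: 0.0699
grip_force: 0.0
```

Call:
arm_command(fingers=[0.9, 0.9, 0.9], travel=[[0, 0, 0], [0, 0, 0], [0, 0, 0]], dr=[[0, 0, 0], [0, 0, 0], [0, 0, 0]])

```text
time: 2.28
tool_pos: [0.5734, 0.2957, 0.0112]
tool_rot: [3.141, -0.0, 1.658]
contact_force: [-0.3, -0.2, -0.0]
opening: 0.0494
grip_force: 0.0
```

Call:
arm_command(fingers=[0.9, 0.9, 0.9, 0.9, 0.9, 0.9, 0.9], travel=[[0, 0, 0.003], [0, 0, 0.003], [0, 0, 0.003], [0, 0, 0.003], [0, 0, 0.003], [0, 0, 0.003], [0, 0, 0.003]], dr=[[0, 0, 0], [0, 0, 0], [0, 0, 0], [0, 0, 0], [0, 0, 0], [0, 0, 0], [0, 0, 0]])

```text
time: 2.87
tool_pos: [0.573, 0.2956, 0.0075]
tool_rot: [-3.141, 0.0, 1.658]
contact_force: [-0.7, 0.5, -2.4]
opening: 0.0281
grip_force: 39.5
```

Call:
arm_command(fingers=[0.9, 0.9, 0.9, 0.9, 0.9, 0.9, 0.9, 0.9], travel=[[-0.01, 0, -0.001], [-0.025, 0, -0.001], [-0.045, 0, -0.001], [-0.065, 0, -0.001], [-0.085, 0, -0.001], [-0.105, 0, -0.001], [-0.12, 0, -0.001], [-0.13, 0, -0.001]], dr=[[0, 0, 0], [0, 0, 0], [0, 0, 0], [0, 0, 0], [0, 0, 0], [0, 0, 0], [0, 0, 0], [0, 0, 0]])

```text
time: 3.53
tool_pos: [0.5846, 0.1634, 0.0087]
tool_rot: [-3.141, 0.0, 1.657]
contact_force: [-0.8, -0.7, -3.7]
opening: 0.0275
grip_force: 39.5
```

```bash
python3 -c "
from h import *
to([.452,.092,.05],92);to([.452,.092,.003],92)"
```

```text
travel [-0.0598 -0.1382 -0.0413] dr [-0.03  0.02  2.91] t 3.53
travel [-0.0598 -0.1382  0.0057] dr [-0.03  0.02  2.91] t 3.53
```

Call:
arm_command(fingers=[0.9, 0.9, 0.9, 0.9, 0.9, 0.9, 0.9, 0.9], travel=[[-0.015, 0, -0.015], [-0.04, -0.02, -0.025], [-0.06, -0.05, -0.025], [-0.06, -0.08, -0.025], [-0.06, -0.11, -0.025], [-0.06, -0.138, -0.025], [-0.06, -0.138, -0.025], [-0.06, -0.138, -0.015]], dr=[[0, 0, 0], [0, 0, 0], [0, 0, 1], [0, 0, 2], [0, 0, 3], [0, 0, 3], [0, 0, 3], [0, 0, 3]])

```text
time: 4.2
tool_pos: [0.4519, 0.0942, 0.0252]
tool_rot: [3.139, -0.0, 1.606]
contact_force: [1.0, -0.6, -3.3]
opening: 0.0278
grip_force: 39.9
```

Call:
arm_command(fingers=[0.9, 0.9, 0.9, 0.9], travel=[[0, 0, 0.007], [0, 0, 0.013], [0, 0, 0.017], [0, 0, 0.018]], dr=[[0, 0, 0], [0, 0, 0], [0, 0, 0], [0, 0, 0]])

```text
time: 4.53
tool_pos: [0.4521, 0.0943, 0.0048]
tool_rot: [-3.14, -0.0, 1.606]
contact_force: [0.3, -0.3, -4.1]
opening: 0.0278
grip_force: 39.9
```

```bash
python3 -c "
from h import *
c=read_camera('side');P=cloud(c);cv2.imwrite('pics/s2.png',cv2.resize(c['color'][120:320,200:400],(600,600),interpolation=2))
w=read_camera('wrist');cv2.imwrite('pics/w2.png',w['color'])"
```

```text
(no output)
```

View pics/s2.png

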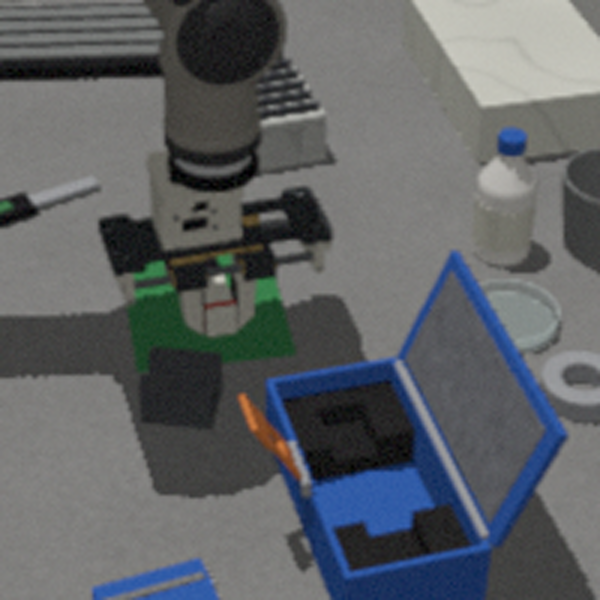

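The bar is over the mat, a couple of mm up. I'll lower it the rest of the way and let go.

Call:
arm_command(fingers=[0.9, 0.9, -0.2, -0.2, -0.2, -0.2, -0.2, -0.2], travel=[[0, 0, 0.0015], [0, 0, 0.0015], [0, 0, 0.0015], [0, 0, 0.0015], [0, 0, 0], [0, 0, 0], [0, 0, -0.01], [0, 0, -0.03]], dr=[[0, 0, 0], [0, 0, 0], [0, 0, 0], [0, 0, 0], [0, 0, 0], [0, 0, 0], [0, 0, 0], [0, 0, 0]])

```text
time: 5.3
tool_pos: [0.451, 0.0943, 0.0348]
tool_rot: [-3.138, -0.0, 1.606]
contact_force: [1.1, -0.5, 0.2]
opening: 0.0549
grip_force: 0.0
```

Call:
arm_command(fingers=[-0.5, -0.5, -0.5, -0.5], travel=[[0, 0, -0.03], [0, 0, -0.05], [0.0, 0, -0.07], [0.0, 0, -0.07]], dr=[[0, 0, 0], [0, 0, 0], [0, 0, 0], [0, 0, 0]])

```text
time: 5.63
tool_pos: [0.4547, 0.0945, 0.1094]
tool_rot: [3.134, -0.0, 1.606]
contact_force: [0.1, 0.1, 0.5]
opening: 0.0686
grip_force: 0.0
```

```bash
python3 -c "
from h import *
c=read_camera('wrist');cv2.imwrite('pics/w3.png',c['color']);P=fcloud(c);H=cv2.cvtColor(c['color'],40)
m=(P[...,2]>.022)&(P[...,2]<.04)&(P[...,0]>.40)&(P[...,0]<.51)&(P[...,1]>.05)&(P[...,1]<.26)&(c['z_map']>0)
r=cv2.minAreaRect(P[m][:,:2].astype(np.float32));print(m.sum(),r,np.median(P[m][:,2]))
b=m&(H[...,2]<70);r=cv2.minAreaRect(P[b][:,:2].astype(np.float32));print(b.sum(),r,np.median(P[b],axis=0))
print(observe()['tool_pos'],np.degrees(observe()['tool_rot']))"
```

```text
10377 ((0.45057442784309387, 0.15585735440254211), (0.028624113649129868, 0.15985244512557983), 1.6022602319717407) 0.030289115587793087
2620 ((0.45091718435287476, 0.15556104481220245), (0.02793973870575428, 0.038348764181137085), 1.2814395427703857) [0.45075293 0.15585468 0.03046187]
[0.45372205 0.09444999 0.10759364] [ 1.79712709e+02 -8.00830817e-03  9.20181667e+01]
```

View pics/w3.png

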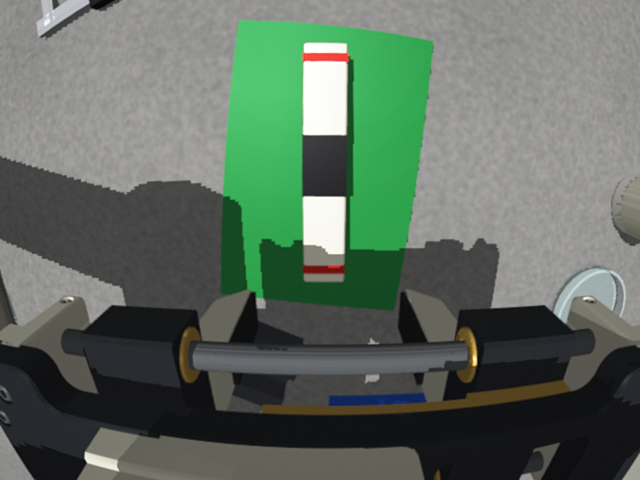

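The bar lies flat at the centre of the mat, with its black middle at (324,165), or about (0.451, 0.156). Next I regrasp it there.

Call:
arm_command(fingers=[-0.3, -0.3, -0.3, -0.3, -0.3, -0.3, 0.9, 0.9], travel=[[0.03, -0.001, 0], [0.061, -0.001, 0.01], [0.061, -0.001, 0.04], [0.061, -0.001, 0.07], [0.061, -0.001, 0.09], [0.061, -0.001, 0.092], [0.061, -0.001, 0.092], [0.061, -0.001, 0.092]], dr=[[0, 0, 0], [0, 0, 0], [0, 0, 0], [0, 0, 0], [0, 0, 0], [0, 0, 0], [0, 0, 0], [0, 0, 0]], squeeze=40)

```text
time: 6.35
tool_pos: [0.4494, 0.1552, 0.014]
tool_rot: [3.142, -0.0, 1.606]
contact_force: [-0.6, -0.6, -0.3]
opening: 0.0505
grip_force: 0.0
```

Call:
arm_command(fingers=[0.9, 0.9, 0.9, 0.9, 0.9], travel=[[0, 0, 0.001], [0, 0, 0.001], [0, 0, 0.001], [0, 0, 0.001], [0, 0, 0.001]], dr=[[0, 0, 0], [0, 0, 0], [0, 0, 0], [0, 0, 0], [0, 0, 0]])

```text
time: 6.77
tool_pos: [0.45, 0.1553, 0.0136]
tool_rot: [3.139, -0.0, 1.606]
contact_force: [0.8, 0.2, 6.5]
opening: 0.0278
grip_force: 40.0
```

Call:
arm_command(fingers=[0.9, 0.9, 0.9, 0.9, 0.9, 0.9, 0.9, 0.9], travel=[[0, 0, -0.03], [0, 0, -0.07], [-0.01, 0, -0.11], [-0.04, 0.01, -0.14], [-0.075, 0.015, -0.16], [-0.11, 0.02, -0.18], [-0.145, 0.03, -0.19], [-0.18, 0.035, -0.19]], dr=[[0, 0, 0], [0, 0, 0], [0, 0, 0], [0, 0, 0], [0, 0, 0], [0, 0, 0], [0, 0, 0], [0, 0, 0]])

```text
time: 7.43
tool_pos: [0.4919, -0.0252, 0.2052]
tool_rot: [3.137, 0.001, 1.606]
contact_force: [0.7, -0.4, -3.5]
opening: 0.0277
grip_force: 40.0
```

Call:
arm_command(fingers=[0.9, 0.9, 0.9, 0.9, 0.9, 0.9], travel=[[-0.035, 0.005, 0], [-0.07, 0.01, 0], [-0.105, 0.015, 0], [-0.13, 0.02, 0], [-0.139, 0.022, 0], [-0.139, 0.022, 0]], dr=[[0, 0, 0], [0, 0, 0], [0, 0, 0], [0, 0, 0], [0, 0, 0], [0, 0, 0]])

```text
time: 7.93
tool_pos: [0.517, -0.1635, 0.2017]
tool_rot: [-3.14, -0.0, 1.603]
contact_force: [0.2, 0.6, -3.9]
opening: 0.0276
grip_force: 40.0
```

```bash
python3 -c "
from h import *
c=read_camera('wrist');cv2.imwrite('pics/w4.png',c['color']);np.savez('w4.npz',**c)
print(observe()['tool_pos'],np.degrees(observe()['tool_rot']))
P=fcloud(c)
for x in range(0):pass
"
```

```text
[ 0.51673636 -0.16179589  0.20177847] [-1.79892116e+02 -8.54343240e-02  9.19125884e+01]
```

View pics/w4.png

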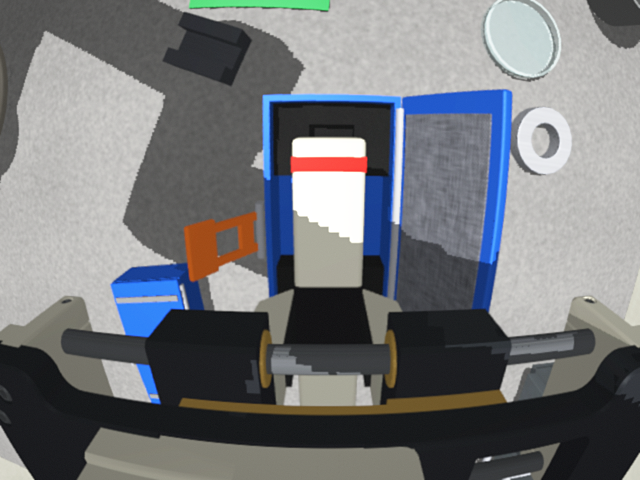

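The view shows the case from (265,95) to (400,280), the bar over it, the hasp at left (220,245) and the lid at right. I'll refine the case pose from this depth.

```bash
python3 -c "
from h import *
c=dict(np.load('w4.npz'));P=fcloud(c);H=cv2.cvtColor(c['color'],40)
b=(H[...,0]>100)&(H[...,0]<125)&(H[...,1]>120)&(c['z_map']>0)&(P[...,2]>.055)&(P[...,2]<.065)
b[:, :262]=0;b[260:]=0
def edge(m,l):
    q=P[m]; 
    if len(q)<5: print(l,len(q));return
    f=np.polyfit(q[:,1],q[:,0],1); print(l,len(q),'x@-.162',np.polyval(f,-.162).round(4),'deg',np.degrees(np.arctan(-f[0])).round(2),'res',np.std(q[:,0]-np.polyval(f,q[:,1])).round(4))
L=b.copy();L[:,285:]=0;L[:112]=0;edge(L,'front rim')
R=b.copy();R[:,:380]=0;R[:112]=0;R[:,404:]=0;edge(R,'back rim')
F=b.copy();F[110:]=0;F[:,398:]=0;q=P[F];f=np.polyfit(q[:,0],q[:,1],1);print('end wall y',np.polyval(f,.5185),np.degrees(np.arctan(f[0])),q[:,1].min(),q[:,1].max())
# black blocks
k=(H[...,2]<75)&(P[...,2]>.033)&(P[...,2]<.046);k[:98]=0;k[180:]=0;k[:,:262]=0;k[:,400:]=0;q=P[k];print('blk',len(q),q.min(0),q.max(0))
for r in (118,124,128,132,136):
  print(r,[(u,P[r,u].round(3).tolist()) for u in (300,308,312,330,350,356,362)] if r in(128,132) else '')
# lid plane inner
l=(P[...,2]>.07)&(P[...,2]<.17);l[:, :408]=0;l[:,510:]=0;l[:110]=0;l[240:]=0;q=P[l];c0=q.mean(0);w=np.linalg.svd(q-c0,full_matrices=False)[2][2];print(c0,w)
# bar in hand
m=(P[...,2]>.205)&(P[...,2]<.235);m[:136]=0;m[285:]=0;m[:,290:]&=True;m[:,:288]=0;m[:,370:]=0;q=P[m];print('bar',cv2.minAreaRect(q[:,:2].astype(np.float32)),np.percentile(q,[1,50,99],axis=0)); qq=q; A=np.c_[q[:,1],np.ones(len(q))];print(np.linalg.lstsq(A,q[:,2],rcond=None)[0])
"
```

```text
front rim 1001 x@-.162 0.4664 deg 1.4 res 0.0016
back rim 422 x@-.162 0.571 deg 1.79 res 0.0031
end wall y -0.05307781456384713 1.7123307688373148 -0.06288479816373893 -0.048930144164032074
blk 4995 [ 0.46635836 -0.11931508  0.03365963] [ 0.56736845 -0.05383985  0.04590063]
118 
124 
128 [(300, [0.49, -0.078, 0.039]), (308, [0.497, -0.078, 0.04]), (312, [0.5, -0.077, 0.021]), (330, [0.516, -0.077, 0.022]), (350, [0.533, -0.076, 0.022]), (356, [0.538, -0.076, 0.039]), (362, [0.543, -0.076, 0.04])]
132 [(300, [0.49, -0.081, 0.04]), (308, [0.497, -0.081, 0.04]), (312, [0.5, -0.081, 0.02]), (330, [0.516, -0.081, 0.023]), (350, [0.534, -0.08, 0.021]), (356, [0.538, -0.08, 0.039]), (362, [0.543, -0.08, 0.04])]
136 
[ 0.59785856 -0.10263518  0.12531636] [ 0.91800537  0.01945483 -0.39609046]
bar ((0.5152295827865601, -0.11292587220668793), (0.028494367375969887, 0.05939849093556404), 1.3825947046279907) [[ 0.5014022  -0.14152997  0.21635764]
 [ 0.51520647 -0.1106666   0.21828486]
 [ 0.52898894 -0.08378306  0.21976941]]
[0.00025355 0.21828475]
```

Call:
arm_command(fingers=[0.9, 0.9, 0.9, 0.9, 0.9, 0.9, 0.9, 0.9], travel=[[0.001, 0.0025, 0.03], [0.001, 0.0025, 0.06], [0.001, 0.0025, 0.085], [0.001, 0.0025, 0.1], [0.001, 0.0025, 0.108], [0.001, 0.0025, 0.112], [0.001, 0.0025, 0.116], [0.001, 0.0025, 0.12]], dr=[[0, 0, 0.4], [0, 0, 0.4], [0, 0, 0.4], [0, 0, 0.4], [0, 0, 0.4], [0, 0, 0.4], [0, 0, 0.4], [0, 0, 0.4]])

```text
time: 8.65
tool_pos: [0.5206, -0.1602, 0.0835]
tool_rot: [3.14, 0.001, 1.6]
contact_force: [-0.4, -0.0, -3.7]
opening: 0.0272
grip_force: 40.0
```

```bash
python3 -c "
from h import *
s=observe();print(s['tool_pos'],s['tool_rot'],s['contact_force'],s['torque'])"
```

```text
[ 0.52057978 -0.16018296  0.0834987 ] [3.13971368e+00 7.24871930e-04 1.59970840e+00] [-0.36942287 -0.0336027  -3.65952692] [-0.08209073  0.06145772 -0.00994421]
```

Call:
arm_command(fingers=[0.9, 0.9, 0.9, 0.9], travel=[[0, 0, 0.004], [0, 0, 0.008], [0, 0, 0.012], [0, 0, 0.012]], dr=[[0, 0, 0], [0, 0, 0], [0, 0, 0], [0, 0, 0]])

```text
time: 8.98
tool_pos: [0.5195, -0.1603, 0.0701]
tool_rot: [-3.141, -0.0, 1.599]
contact_force: [-0.4, 0.1, -4.3]
opening: 0.0278
grip_force: 40.0
```

Call:
arm_command(fingers=[0.9, 0.9, 0.9, 0.9], travel=[[0, 0, 0.004], [0, 0, 0.008], [0, 0, 0.012], [0, 0, 0.012]], dr=[[0, 0, 0], [0, 0, 0], [0, 0, 0], [0, 0, 0]])

```text
time: 9.32
tool_pos: [0.5194, -0.1602, 0.0578]
tool_rot: [-3.14, -0.001, 1.599]
contact_force: [-1.5, -0.7, -3.5]
opening: 0.0273
grip_force: 40.0
```

```bash
python3 -c "
from h import *
c=read_camera('side');cv2.imwrite('pics/s5.png',cv2.resize(c['color'][150:350,220:420],(600,600),interpolation=2))
s=observe();print(s['tool_pos'],s['contact_force'],s['torque'])"
```

```text
[ 0.51958066 -0.16027226  0.05809412] [ 0.27386486 -0.09068224 -4.71044497] [-0.07988925  0.00301614  0.03162167]
```

View pics/s5.png

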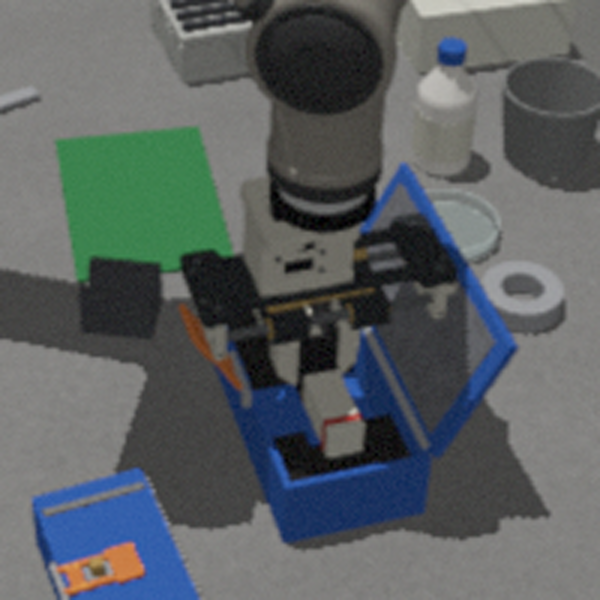

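The hasp and lid sit just outside the gripper body, there is no side force, and the bar is over the slot. I'll keep going down gently.

Call:
arm_command(fingers=[0.9, 0.9, 0.9, 0.9, 0.9], travel=[[0, 0, 0.004], [0, 0, 0.008], [0, 0, 0.012], [0, 0, 0.015], [0, 0, 0.015]], dr=[[0, 0, 0], [0, 0, 0], [0, 0, 0], [0, 0, 0], [0, 0, 0]])

```text
time: 9.78
tool_pos: [0.5196, -0.1603, 0.043]
tool_rot: [-3.141, -0.0, 1.599]
contact_force: [0.4, 0.1, -3.7]
opening: 0.0273
grip_force: 40.0
```

Call:
arm_command(fingers=[0.9, 0.9, 0.9, 0.9, 0.9], travel=[[0, 0, 0.004], [0, 0, 0.007], [0, 0, 0.0095], [0, 0, 0.0105], [0, 0, 0.0105]], dr=[[0, 0, 0], [0, 0, 0], [0, 0, 0], [0, 0, 0], [0, 0, 0]])

```text
time: 10.2
tool_pos: [0.5197, -0.1603, 0.0329]
tool_rot: [-3.141, -0.0, 1.599]
contact_force: [0.2, -0.1, -3.0]
opening: 0.0279
grip_force: 40.0
```

Call:
arm_command(fingers=[0.9, 0.0, 0.0, 0.0, 0.0, 0.0], travel=[[0, 0, 0.0007], [0, 0, 0.0007], [0, 0, 0.0007], [0, 0, 0.0007], [0, 0, 0], [0, 0, 0]], dr=[[0, 0, 0], [0, 0, 0], [0, 0, 0], [0, 0, 0], [0, 0, 0], [0, 0, 0]])

```text
time: 10.7
tool_pos: [0.5203, -0.1606, 0.0334]
tool_rot: [3.141, 0.0, 1.599]
contact_force: [0.1, 0.5, -0.2]
opening: 0.0459
grip_force: 0.0
```

Call:
arm_command(fingers=[0, 0, 0, 0, 0, 0, 0, 0], travel=[[0, 0, -0.01], [0, 0, -0.03], [0, 0, -0.06], [0, 0, -0.09], [0, 0, -0.12], [0, 0, -0.15], [0, 0, -0.175], [0, 0, -0.175]], dr=[[0, 0, 0], [0, 0, 0], [0, 0, 0], [0, 0, 0], [0, 0, 0], [0, 0, 0], [0, 0, 0], [0, 0, 0]])

```text
time: 11.37
tool_pos: [0.5223, -0.1615, 0.2147]
tool_rot: [3.132, 0.005, 1.599]
contact_force: [0.6, 0.5, -0.2]
opening: 0.0458
grip_force: 0.0
```

```bash
python3 -c "
from h import *
c=read_camera('wrist');cv2.imwrite('pics/w6.png',c['color']);np.savez('w6.npz',**c);P=fcloud(c)
H=cv2.cvtColor(c['color'],40)
m=(P[...,2]>.043)&(P[...,2]<.056)&(P[...,0]>.49)&(P[...,0]<.55)&(P[...,1]>-.26)&(P[...,1]<-.06)&((H[...,2]>100)|(H[...,1]<60))
q=P[m];print('bar',m.sum(),cv2.minAreaRect(q[:,:2].astype(np.float32)),np.median(q[:,2]))
l=(P[...,2]>.07)&(P[...,2]<.17)&(P[...,0]>.575)&(P[...,0]<.68)&(P[...,1]>-.27)&(P[...,1]<-.055)&(c['z_map']>0);q=P[l];c0=q.mean(0);w=np.linalg.svd(q-c0,full_matrices=False)[2][2];print('lid',l.sum(),c0,w,q[:,2].max())
o=(H[...,0]<18)&(H[...,1]>170)&(P[...,2]>.07)&(P[...,1]<-.12)&(P[...,1]>-.2);q=P[o];print('hasp',o.sum(),np.percentile(q,[1,50,99],axis=0).round(4));f=np.polyfit(q[:,2],q[:,0],1);print(f)
s=observe();print(s['tool_pos'],s['tool_rot'],s['contact_force'])"
```

```text
bar 5276 ((0.5191977620124817, -0.15984180569648743), (0.028947310522198677, 0.1589301973581314), 1.3056042194366455) 0.049245189917027844
lid 22193 [ 0.61447961 -0.12863903  0.11076565] [-0.7569961  -0.01543829  0.65323699] 0.14543729540040007
hasp 2584 [[ 0.4083 -0.1801  0.0725]
 [ 0.4239 -0.1606  0.1074]
 [ 0.4564 -0.1428  0.1226]]
[-0.93128738  0.52379477]
[ 0.5213003  -0.16104341  0.21188017] [3.13511662e+00 3.12558388e-03 1.59913849e+00] [-0.97603818 -0.27081716 -0.13293693]
```

View pics/w6.png

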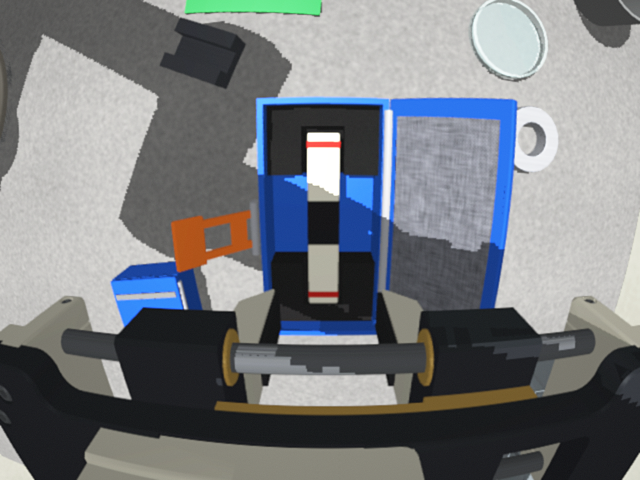

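The bar sits in the bed, level (top at 49 mm), centred at (0.519, -0.160). The gripper body nudged the lid back to about 2.28 rad and the hasp out to about 2.36. Now I go behind the lid with closed fingers.

Call:
arm_command(fingers=[1, 1, 1, 1, 1, 1, 1, 1], travel=[[0.01, 0.035, 0], [0.02, 0.07, 0], [0.03, 0.105, 0], [0.04, 0.14, 0], [0.05, 0.18, 0], [0.05, 0.18, 0.03], [0.05, 0.18, 0.065], [0.05, 0.18, 0.095]], dr=[[0, 0, 0], [0, 0, 0], [0, 0, 0], [0, 0, 0], [0, 0, 0], [0, 0, 0], [0, 0, 0], [0, 0, 0]], squeeze=20)

```text
time: 12.08
tool_pos: [0.6982, -0.1046, 0.1098]
tool_rot: [-3.14, -0.001, 1.6]
contact_force: [-0.4, 0.5, -1.6]
opening: 0.0009
grip_force: 0.0
```

```bash
python3 -c "
from h import *
for p in [(.637,-.106,.125),(.598,-.106,.145)]: to(p,91.6)"
```

```text
travel [ 0.0004 -0.0612 -0.015 ] dr [-0.12 -0.04  0.08] t 12.08
travel [ 0.0016 -0.1003 -0.035 ] dr [-0.12 -0.04  0.08] t 12.08
```

Call:
arm_command(fingers=[1, 1, 1, 1, 1, 1, 1], travel=[[0, -0.02, 0], [0, -0.035, -0.004], [0, -0.05, -0.01], [0, -0.065, -0.017], [0, -0.08, -0.025], [0, -0.092, -0.03], [0, -0.102, -0.033]], dr=[[0, 0, 0], [0, 0, 0], [0, 0, 0], [0, 0, 0], [0, 0, 0], [0, 0, 0], [0, 0, 0]])

```text
time: 12.67
tool_pos: [0.5956, -0.1081, 0.146]
tool_rot: [3.142, -0.0, 1.599]
contact_force: [2.1, 0.8, -1.9]
opening: 0.0003
grip_force: 1.0
```

```bash
python3 -c "
from h import *
for p in [(.554,-.106,.1376),(.52,-.106,.109),(.505,-.106,.066)]: to(p,91.6)
c=read_camera('scene');cv2.imwrite('pics/sc7.png',cv2.resize(c['color'][120:320,180:420],(720,600),interpolation=2))
P=cloud(c);H=cv2.cvtColor(c['color'],40)
m=(H[...,0]>105)&(H[...,0]<125)&(H[...,1]>130)&(P[...,2]>.09)&(P[...,0]>.5)&(P[...,0]<.7)&(P[...,1]>-.28)&(P[...,1]<-.05)
q=P[m];c0=q.mean(0);w=np.linalg.svd(q-c0,full_matrices=False)[2][2];print(m.sum(),c0,w,q.max(0))"
```

```text
travel [ 0.0032 -0.0415  0.0084] dr [ 0.   -0.02  0.02] t 12.67
travel [ 0.0042 -0.0755  0.037 ] dr [ 0.   -0.02  0.02] t 12.67
travel [ 0.0046 -0.0905  0.08  ] dr [ 0.   -0.02  0.02] t 12.67
2483 [ 0.57999901 -0.1778469   0.12981511] [-0.99948756 -0.01403469  0.02876865] [ 0.64189894 -0.0507868   0.32191104]
```

The lid is now about upright, as measured (plane normal along x). Next I push it over and shut.

Call:
arm_command(fingers=[1, 1, 1, 1, 1, 1, 1, 1], travel=[[0.002, -0.02, 0.003], [0.003, -0.042, 0.008], [0.004, -0.06, 0.021], [0.004, -0.076, 0.037], [0.004, -0.082, 0.047], [0.004, -0.087, 0.057], [0.004, -0.09, 0.068], [0.004, -0.09, 0.074]], dr=[[0, 0, 0], [0, 0, 0], [0, 0, 0], [0, 0, 0], [0, 0, 0], [0, 0, 0], [0, 0, 0], [0, 0, 0]])

```text
time: 13.38
tool_pos: [0.5049, -0.1064, 0.0706]
tool_rot: [-3.138, -0.001, 1.599]
contact_force: [-1.6, 0.2, 1.4]
opening: 0.0006
grip_force: 0.9
```

Call:
arm_command(fingers=[1, 1, 1, 1], travel=[[0, 0, 0.004], [0, 0, 0.007], [0, 0, 0.008], [0, 0, 0.008]], dr=[[0, 0, 0], [0, 0, 0], [0, 0, 0], [0, 0, 0]])

```text
time: 13.72
tool_pos: [0.5055, -0.1065, 0.0677]
tool_rot: [-3.14, 0.0, 1.6]
contact_force: [-16.6, 3.3, 38.4]
opening: 0.0007
grip_force: 19.5
```

Call:
arm_command(fingers=[1, 1, 1, 1, 1, 1], travel=[[0, 0, -0.01], [0, 0, -0.04], [0, 0, -0.07], [0, -0.01, -0.11], [0, -0.04, -0.14], [0, -0.075, -0.15]], dr=[[0, 0, 0], [0, 0, 0], [0, 0, 0], [0, 0, 0], [0, 0, 0], [0, 0, 0]])

```text
time: 14.22
tool_pos: [0.4339, -0.1098, 0.2182]
tool_rot: [3.134, 0.003, 1.6]
contact_force: [0.3, -1.3, 0.1]
opening: 0.0004
grip_force: 0.0
```

```bash
python3 -c "
from h import *
print(observe()['qpos'].round(3),observe()['tool_pos'])
to([.355,-.162,.21],1.5);to([.355,-.162,.21],181.5)
c=read_camera('scene');P=cloud(c);H=cv2.cvtColor(c['color'],40)
m=(H[...,0]>105)&(H[...,0]<125)&(H[...,1]>130)&(P[...,2]>.06)&(P[...,2]<.09)&(P[...,0]>.46)&(P[...,0]<.58)&(P[...,1]>-.28)&(P[...,1]<-.05)
q=P[m];c0=q.mean(0);w=np.linalg.svd(q-c0,full_matrices=False)[2][2];print(m.sum(),c0,w,q.max(0))
c=read_camera('wrist');P=fcloud(c);H=cv2.cvtColor(c['color'],40);cv2.imwrite('pics/w8.png',c['color'])
o=(H[...,0]<18)&(H[...,1]>150)&(P[...,2]>.06)&(P[...,1]<-.12)&(P[...,1]>-.2);q=P[o];print('hasp',o.sum(),np.percentile(q,[1,50,99],axis=0).round(4) if o.sum() else '')"
```

```text
[-0.42   0.203  1.743  0.     1.187 -0.449] [ 0.4339079  -0.1098109   0.21821897]
travel [-0.0498 -0.0805  0.0078] dr [ 0.5  -0.19 90.19] t 14.22
travel [-0.0498 -0.0805  0.0078] dr [  0.19   0.49 -89.81] t 14.22
2663 [ 0.524833   -0.16453327  0.06793107] [ 6.31035867e-04  5.14495322e-04 -9.99999669e-01] [ 0.57787789 -0.05070193  0.0729822 ]
hasp 647 [[ 0.4076 -0.1658  0.0716]
 [ 0.4407 -0.1475  0.0883]
 [ 0.4568 -0.1421  0.1218]]
```

The lid is level with its top at 68 mm, so it is shut. Next is the hasp: I go to its robot side with the tool turned 90°.

Call:
arm_command(fingers=[1, 1, 1, 1, 1, 1, 1, 1], travel=[[-0.01, -0.015, 0], [-0.02, -0.03, 0], [-0.03, -0.045, 0], [-0.04, -0.06, 0], [-0.05, -0.08, 0], [-0.05, -0.08, 0], [-0.05, -0.08, 0], [-0.05, -0.08, 0]], dr=[[0, 0, 7], [0, 0, 14], [0, 0, 21], [0, 0, 28], [0, 0, 35], [0, 0, 42], [0, 0, 49], [0, 0, 56]])

```text
time: 14.98
tool_pos: [0.3532, -0.1616, 0.214]
tool_rot: [-3.142, -0.0, 0.615]
contact_force: [0.1, -0.6, 0.3]
opening: 0.0004
grip_force: 0.0
```

Call:
arm_command(fingers=[1, 1, 1, 1, 1, 1], travel=[[0, 0, 0], [0, 0, 0.02], [0, 0, 0.05], [0, 0, 0.08], [0, 0, 0.11], [0, 0, 0.11]], dr=[[0, 0, 7], [0, 0, 14], [0, 0, 21], [0, 0, 28], [0, 0, 34], [0, 0, 34]])

```text
time: 15.48
tool_pos: [0.3506, -0.1594, 0.1001]
tool_rot: [-3.136, 0.007, 0.024]
contact_force: [-0.9, 0.5, -0.3]
opening: 0.0003
grip_force: 0.0
```

```bash
python3 -c "
from h import *
for p in [(.41,-.162,.105),(.449,-.162,.115),(.482,-.162,.128),(.507,-.162,.105),(.515,-.162,.09),(.520,-.162,.0735)]: to(p,1.5)"
```

```text
travel [ 0.0593  0.004  -0.0054] dr [-0.33  0.41 -0.1 ] t 15.48
travel [ 0.0982  0.0049 -0.0157] dr [-0.33  0.41 -0.1 ] t 15.48
travel [ 0.1311  0.0056 -0.0289] dr [-0.33  0.41 -0.1 ] t 15.48
travel [ 0.1562  0.0064 -0.0061] dr [-0.33  0.41 -0.1 ] t 15.48
travel [0.1643 0.0067 0.0088] dr [-0.33  0.41 -0.1 ] t 15.48
travel [0.1694 0.0069 0.0253] dr [-0.33  0.41 -0.1 ] t 15.48
```

Call:
arm_command(fingers=[1, 1, 1, 1, 1, 1, 1], travel=[[0.02, 0.003, 0], [0.04, 0.003, -0.002], [0.06, 0.004, -0.006], [0.078, 0.004, -0.012], [0.097, 0.005, -0.018], [0.112, 0.005, -0.023], [0.112, 0.005, -0.023]], dr=[[0, 0, 0], [0, 0, 0], [0, 0, 0], [0, 0, 0], [0, 0, 0], [0, 0, 0], [0, 0, 0]])

```text
time: 16.07
tool_pos: [0.4685, -0.1636, 0.1294]
tool_rot: [3.14, -0.004, 0.033]
contact_force: [0.3, -0.0, 1.0]
opening: 0.0003
grip_force: 0.0
```

```bash
python3 -c "
from h import *
s=observe();print(s['tool_pos'],s['contact_force'])
for p in [(.482,-.162,.128),(.497,-.162,.118),(.507,-.162,.105),(.515,-.162,.09),(.520,-.162,.0735)]: to(p,1.5)
c=read_camera('scene');P=cloud(c);H=cv2.cvtColor(c['color'],40)
o=(H[...,0]<18)&(H[...,1]>150)&(P[...,2]>.06)&(P[...,1]<-.12)&(P[...,1]>-.2)&(P[...,0]>.38);q=P[o];print('hasp',o.sum(),np.percentile(q,[1,50,99],axis=0).round(4));print(np.degrees(np.arctan(np.polyfit(q[:,2],q[:,0],1)[0])))"
```

```text
[ 0.46849462 -0.16364015  0.12937068] [ 0.27290997 -0.04348654  1.02169836]
travel [ 0.0135 -0.0012  0.0014] dr [ 0.12 -0.26  0.36] t 16.07
travel [ 0.0285 -0.0007  0.0115] dr [ 0.12 -0.26  0.36] t 16.07
travel [ 0.0384 -0.0004  0.0245] dr [ 0.12 -0.26  0.36] t 16.07
travel [ 0.0464 -0.0002  0.0396] dr [ 0.12 -0.26  0.36] t 16.07
travel [ 0.0513 -0.0001  0.0561] dr [ 0.12 -0.26  0.36] t 16.07
hasp 207 [[ 0.4619 -0.1814  0.0771]
 [ 0.4798 -0.1631  0.1182]
 [ 0.5002 -0.1459  0.304 ]]
12.350910045997116
```

The hasp is past upright, leaning towards the lid. I'll push it over and down.

Call:
arm_command(fingers=[1, 1, 1, 1, 1, 1, 1, 1], travel=[[0.013, -0.001, 0.001], [0.028, 0, 0.011], [0.038, 0, 0.024], [0.046, 0, 0.039], [0.05, 0, 0.049], [0.051, 0, 0.055], [0.051, 0, 0.057], [0.051, 0, 0.058]], dr=[[0, 0, 0], [0, 0, 0], [0, 0, 0], [0, 0, 0], [0, 0, 0], [0, 0, 0], [0, 0, 0], [0, 0, 0]])

```text
time: 16.78
tool_pos: [0.5153, -0.1616, 0.073]
tool_rot: [3.141, -0.001, 0.03]
contact_force: [-12.1, 4.6, 37.7]
opening: 0.0001
grip_force: 19.2
```

Call:
arm_command(fingers=[1, 1, 1], travel=[[0, 0, 0.002], [0, 0, 0.002], [0, 0, 0.002]], dr=[[0, 0, 0], [0, 0, 0], [0, 0, 0]])

```text
time: 17.03
tool_pos: [0.5153, -0.1616, 0.0728]
tool_rot: [3.14, -0.002, 0.03]
contact_force: [-14.9, 5.7, 44.7]
opening: 0.0004
grip_force: 22.1
```

Call:
arm_command(fingers=[1, 1, 1, 1, 1, 1], travel=[[0, 0, -0.01], [0, 0, -0.04], [0, 0, -0.08], [-0.02, 0, -0.12], [-0.05, 0, -0.14], [-0.08, 0, -0.15]], dr=[[0, 0, 0], [0, 0, 0], [0, 0, 0], [0, 0, 0], [0, 0, 0], [0, 0, 0]])

```text
time: 17.53
tool_pos: [0.4356, -0.1643, 0.2207]
tool_rot: [3.139, -0.005, 0.03]
contact_force: [-0.1, -1.7, -0.2]
opening: 0.0005
grip_force: 0.0
```

```bash
python3 -c "
from h import *
s=observe();print(s['time'],s['tool_pos'],s['contact_force'])
c=read_camera('side');P=cloud(c);H=cv2.cvtColor(c['color'],40);cv2.imwrite('pics/s9.png',cv2.resize(c['color'][130:350,220:440],(600,600),interpolation=2))
def f(P,H):
  o=(H[...,0]<18)&(H[...,1]>150)&(P[...,2]>.05)&(P[...,1]<-.12)&(P[...,1]>-.2)&(P[...,0]>.38)&(P[...,2]<.2);q=P[o];print('hasp',o.sum(),np.percentile(q,[1,50,99],axis=0).round(4));print(np.polyfit(q[:,0],q[:,2],1))
f(P,H)
c=read_camera('scene');f(cloud(c),cv2.cvtColor(c['color'],40))"
```

```text
17.5333 [ 0.43559476 -0.16429249  0.22072044] [-0.10401668 -1.73185393 -0.19713874]
hasp 230 [[ 0.4641 -0.181   0.0691]
 [ 0.511  -0.1656  0.0734]
 [ 0.5323 -0.1438  0.0781]]
[0.01935936 0.06381356]
hasp 216 [[ 0.4673 -0.1784  0.0689]
 [ 0.5148 -0.1614  0.0736]
 [ 0.5368 -0.1425  0.0854]]
[0.00354675 0.07215689]
```

View pics/s9.png

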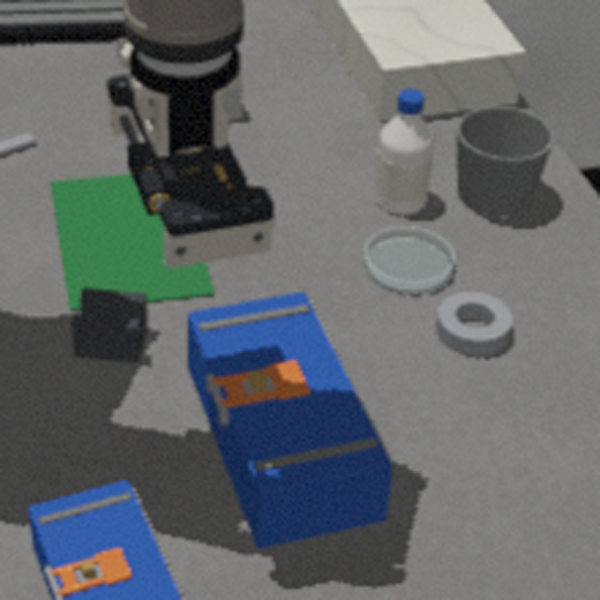

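The lid is shut, the hasp lies flat over the catch at (260,385), nothing else has moved, and the robot is clear.

```bash
python3 -c "
from cell import *
print(hand_in())"
```

```text
the job is handed in; nothing more can be done
None
```

The job is done and handed in at about 18 s of the 72 s: the bar was laid on the mat, regrasped by its black middle and put in the bed, the lid is shut, and the hasp lies flat over the catch; the gripper body pushed the lid and hasp slightly further open while lowering the bar, with no noticeable rise in contact force.

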